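# Close the draw latch of an instrument case

## Robot

A 6-joint arm with a two-finger parallel gripper is mounted at the origin on a cart in front of the work surface, level with it; the furniture and walls round the work are solid. World frame = base frame: x ahead of the robot, y to its left, z up, the work surface at z = 0. Lengths are in m, angles in rad, forces in N, time in s.
With the tool pointing down it reaches from about 0.425 to 0.95 m from the base axis. Payload 14.7 kg.
Tool frame: the origin (TCP) lies between the finger pads; the fingertips stand 11 mm ahead of it and the grasp point (between the pads) lies 8 mm behind it (robot.tip_extent is the distance from the TCP to the fingertips, in m); y points along the fingers, x is the direction in which the jaws open and shut, and the axes are right-handed (so a half turn about y gives the same grasp; the last joint's range is limited). The gripper opens to 85 mm and grips with 20 to 120 N. Pads are 22 mm wide; open, the fingers measure 114 mm over their backs; the gripper's body (76 mm by 85 mm) begins 54 mm behind the grasp point. The pads swing forward as they close: fully open they stand 13 mm farther back than shut.
Start: joints at [-1.252, 0.48, 1.596, -0, 1.065, -0.047], TCP at [0.233, -0.607, 0.242] pointing down, gripper open.
Joint ranges: [-2.75, 2.75], [-0.82, 2.05], [0.23, 2.67], [-1.56, 4.7], [0.09, 2.69], [-2.92, 2.92]. Speed limits (rad/s): [1.89, 1.89, 2.39, 3.01, 3.01, 3.01].

## Interface

Orientations are given as [roll, pitch, yaw] about the fixed x, y, z axes, in that order (R = Rz(yaw) Ry(pitch) Rx(roll)).
In Python, from bench import read_state, get_image, ticket, robot gives the robot as it stands.
- The arm moves only by the shell command python3 -m jog 'ROWS' [FORCE]. ROWS is JSON, a list that holds one entry, the list of rows, each a list of 7 numbers: the finger opening in mm, from 0 to 85.4, then the shift along the world's x, y, z in mm, then the turn, a rotation vector about the world's x, y, z in degrees. In form: [[[grip, tx, ty, tz, rx, ry, rz], ...]]. A call has 1 to 20 rows; each row shifts and turns the pose as measured when the row begins; what a row does not reach is not made up. A row lasts 1/10 s, in which the tool goes at most 50 mm and 8.59 degrees, less where a joint would pass 70% of its speed; a pose out of reach is approached as far as the arm can. A call with a gripper value outside its range is refused whole. The fingers move at their own pace and stop on an object; FORCE is the grip in N (left out, the last holds). Time passes only in rows, so rows that do not move let the fingers close. It gives the time, the measured TCP pose, the force and the opening at its end, in the units of the state.
- read_state(): the state, without advancing time (a new reading comes with each control period).
- get_image(name): name is "side" or "top"; returns a dict with "img" (420x560x3 uint8, red, green, blue), "vertical_fov" (degrees; the focal length in pixels is half the picture's height over the tangent of half this angle, whatever the lens; pixels are square), "cx", "cy" (the principal point, pixels), "R" (3x3) and "t" (3): a world point X has camera coordinates R X + t. Camera axes: x right, y down, z forward; pixel columns grow to the right and rows downward; lengths in m; the calibration is good to about 2 mm. A picture is of the moment at which its call begins. There is no depth.
- ticket.finish_job(): hands the job in, once; it reports no verdict.
The state is a dict: "t": time; "qpos": joint angles; "qvel": joint speeds; "joint_efforts": joint torques, N m; "ee_pos": TCP position; "eef_rot": TCP orientation; "force": force on the tool from outside, world axes, zero at the start; "wrist_torque": the same for the moment, N m; "width": opening from 0.0 (shut) to 1.0 (fully open).
Only numpy, scipy, OpenCV 4.12 (cv2) and the standard library are available. Lean on these libraries where they do the work, as an engineer would, in place of code of your own. Each camera call takes 0.05 s, during which the arm holds its last target. There are 200 camera calls.

## Task

The upright blue instrument case is ajar: swing the sprung bail of its draw latch over and drop its crossbar into the trough of the keeper on the lid while the lever is open, then throw the red-tipped lever fully down past its dead centre so that the latch stays snapped shut and clamps the lid tight. Leave the bottle, the check weight and the sample tin where they stand.

Things in the scene. Friction and masses are not known exactly. Their poses are not given: they have to be found in the camera images.
- case: blue carry case with aluminium edges, upright, fixed to the bench, 142 (x) x 130 (y) x 100 (z) mm; origin at the centre of its underside, z up, flat top (deck) 100 mm above. x < 28 mm is the body, x > 28 mm the lid. The draw latch stands mid-deck (y = 0) and moves in the case's x-z plane.
- lid: the lid, hinged at its foot at its origin (case x = 28, z = 6 mm); axes as the case's when shut, its z tilts towards case +x by up to 0.05 rad when ajar (5 mm at the top). It stays where it is left; 1 N at the top moves it and the latch can draw it shut. On its top is the keeper: a steel block 22 mm wide (y) with a trough across it; the wall on the -x side has a top curled 3.5 mm over the trough
- keeper_mouth (a point): middle of the trough's mouth at the keeper's middle setting, 18 mm above the deck, where the bar's axis lies when it rests on the trough floor; axes as the lid. Mouth 7 mm wide in x; both wall tops are 6.5 mm above the point, so a bar on a wall lies 9 mm high. A screw sets the real keeper up to 7 mm nearer or farther in x: not measured, find it by sight or feel
- trough_seat (a point): where the bar's axis ends at the keeper's middle setting when drawn towards -x: under the curl, against the pull wall, 4.5 mm from keeper_mouth; same unmeasured offset of up to 7 mm; axes as the lid
- hook: crossbar of the bail: 5 mm steel bar parallel to case y with a red button (diameter 11 mm) on each end, 38.6 mm over the buttons; origin mid-bar, y along it, x away from the bail pin. Pinch it from above across the buttons; it turns in the grip. It starts folded back over the case body, the bail leaning on a stop on the lever, 14 to 45 mm above the deck; it falls by gravity when let go
- bail_pin (a point): pin that joins the bail's two arms (at y = +-13.5 mm, 7 mm thick) to the lever, 22 mm from the lever's axis; the arms swing almost freely on it. Bar to pin is 52.5 mm; springs in the arms let the bar be drawn out up to 17 mm more (6 N to start, 14 N at most). Carrying the bar over to the keeper drags the lever along
- lever_axis (a point): axis of the lever, fixed on the case at case x = 10, y = 0, z = 118 mm (18 mm above the deck), parallel to case y; axes as the case
- lever (a joint): lever angle, rad: 0 closed (handle flat over the body, towards case -x), 1.57 upright, 2.5 end stop, leaning over the lid. Friction (about 1 N at the tip) holds it. With the bar hooked, swing it towards 0: the springs resist with up to about 8 N at the tip; below about 0.3 they pull it shut (over centre)
- lever_grip (a point): red grip at the end of the lever (12 x 16 x 7 mm), middle of its outer face, 45 mm from the lever's axis (the handle ends at 52 mm). z is the outer face's normal: up when closed, towards the lid when upright; push against it to close
- oil_bottle: white oil bottle with a red spout, 43 mm in diameter, 155 mm tall, standing loose; origin at the centre of its foot; bystander
- check_weight: silver check weight with a knob, 34 mm in diameter, 40 mm tall, loose; origin at the centre of its foot; bystander
- sample_tin: white round sample tin, 58 mm in diameter, 26 mm tall, loose; origin at the centre of its foot; bystander
Things that resemble listed ones, but are neither listed nor needed, are in the scene too. There is more than one size of the case; the job needs the larger.

How it is judged:
On the way:
1. the crossbar lies in the keeper's trough while the lever is still open (x of hook in the frame of keeper_mouth between -0.0135 and 0.009 m and z of hook in the frame of keeper_mouth between -0.004 and 0.0035 m and value of joint lever above 0.45 rad), for 0.2 s.
At the end, for the whole second after the job is handed in: The lever lies fully closed (under 0.08 rad), the lid is shut (tilted under 0.008 rad from the case), the crossbar lies in the keeper's trough (axis at most 3.5 mm above or 4 mm below keeper_mouth, from 13.5 mm on its -x side to 9 mm on its +x side) and pulls on the keeper with more than 2.5 N (value of joint lever below 0.08 rad and angle between the z axis of lid and the z axis of case, either way round below 0.008 rad and x of hook in the frame of keeper_mouth between -0.0135 and 0.009 m and z of hook in the frame of keeper_mouth between -0.004 and 0.0035 m and contact force between hook and lid above 2.5 N); the robot touches nothing.
It fails at once if a bystander (bottle, check weight or sample tin) was moved more than 25 mm (distance of any of oil_bottle, check_weight, sample_tin from where it was at the start of the episode above 0.025 m).
It also fails if it takes over 67 s, if anything falls off the work surface, if the arm or the gripper's body presses on something with over 40 N, if the wrist force passes 120 N, or if a joint passes its speed limit or range.

## Working session

There is one attempt and no reset: what is moved stays moved. The work goes in short steps, Python scripts to look and compute and a shell command to move; the robot and the scene stay as the last step left them, time stands still between calls to the robot, and variables do not carry over. Pictures are saved under pics/ and viewed, about 8 in all and at most 12, crops included, and the job is handed in when it is done.

```bash
mkdir -p pics; ls
cat > h.py <<'E'
import numpy as np, cv2
from bench import read_state, get_image, ticket, robot
def cam(n):
    d=get_image(n); h,w=d["img"].shape[:2]
    f=h/2/np.tan(np.radians(d["vertical_fov"])/2)
    d["K"]=np.array([[f,0,d["cx"]],[0,f,d["cy"]],[0,0,1]]); d["R"]=np.array(d["R"]); d["t"]=np.array(d["t"]); return d
def proj(d,X):
    c=(d["R"]@np.atleast_2d(X).T).T+d["t"]; p=(d["K"]@c.T).T; return p[:,:2]/p[:,2:]
def onz(d,uv,z):
    r=d["R"].T@np.linalg.inv(d["K"])@np.array([*uv,1]); o=-d["R"].T@d["t"]; return o+r*(z-o[2])/r[2]
def tri(d1,p1,d2,p2):
    A=[];b=[]
    for d,p in((d1,p1),(d2,p2)):
        r=d["R"].T@np.linalg.inv(d["K"])@np.array([*p,1]); r/=np.linalg.norm(r); o=-d["R"].T@d["t"]; M=np.eye(3)-np.outer(r,r); A.append(M); b.append(M@o)
    A=np.vstack(A);b=np.hstack(b); x=np.linalg.lstsq(A,b,rcond=None)[0]; return x,np.linalg.norm(A@x-b)
def save(d,name,box=None,s=1):
    im=d["img"]; 
    if box: u0,v0,u1,v1=box; im=im[v0:v1,u0:u1]
    im=cv2.resize(im,None,fx=s,fy=s,interpolation=cv2.INTER_CUBIC); cv2.imwrite("pics/"+name,im[:,:,::-1])
E
python3 - <<'E'
from h import *
for n in("side","top"):
    d=cam(n); save(d,n+"0.png"); print(n,d["K"][0,0],d["cx"],d["cy"],-d["R"].T@d["t"],d["R"].round(3).tolist())
print(read_state())
E
```

```text
pics
side 438.5805637300093 275.7184168107765 214.84993039334097 [ 0.45672396 -0.62616187  0.62922633] [[0.998, -0.062, -0.006], [-0.044, -0.632, -0.774], [0.044, 0.773, -0.633]]
top 394.4356940888152 275.37768175749073 210.8031308654904 [0.39539064 0.0513881  0.94564394] [[0.013, -0.999, 0.038], [-0.993, -0.017, -0.114], [0.115, -0.036, -0.993]]
{'t': 0.1, 'qpos': array([-1.25159117e+00,  4.80754634e-01,  1.59676053e+00, -1.70963040e-05,
        1.06513845e+00, -4.66117651e-02]), 'qvel': array([ 0.0012274 , -0.00087687, -0.00258527,  0.00035663,  0.00177523,
        0.00171579]), 'joint_efforts': array([ 8.55135404e-04, -9.52260303e+01, -4.31043756e+01, -1.02292186e-04,
        5.24117131e-03,  5.59695411e-05]), 'ee_pos': array([ 0.2324135 , -0.60666445,  0.24176474]), 'eef_rot': array([-1.57076182e+00,  1.06050058e-03, -1.20497110e+00]), 'force': array([-0.12789762, -0.75428115, -0.18673115]), 'wrist_torque': array([ 0.00144234, -0.02546749,  0.01247526]), 'width': 0.9969179510433576}
```

View pics/side0.png

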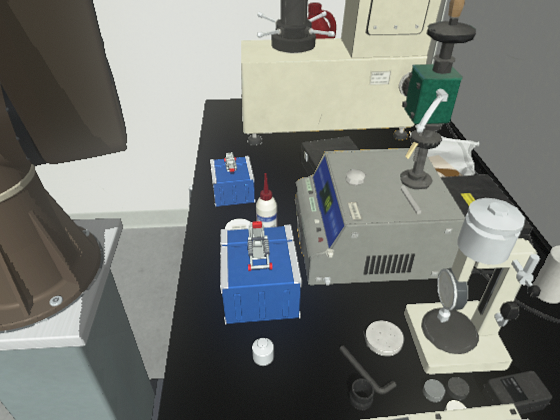

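View pics/top0.png

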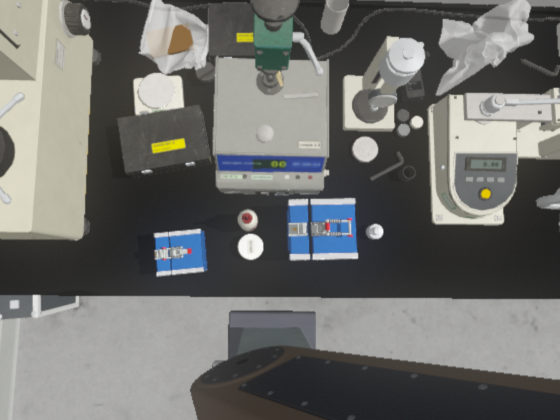

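Side view: the larger case is at about (260,275), its lid pointing away from this camera, the bail buttons at (249-271,268). Top view: the case spans (288-357,199-260) with the lid at the left (world +y), the bottle is at (247,219), the tin at (250,246) and the weight at (375,231). Next I zoom in.

Run:
```python
from h import *
a=cam("top");b=cam("side")
A=cv2.resize(a["img"][190:270,280:390],None,fx=7,fy=7,interpolation=cv2.INTER_CUBIC)
B=cv2.resize(b["img"][210:330,210:310],None,fx=5,fy=5,interpolation=cv2.INTER_CUBIC)
for im,st,u0,v0,s in((A,10,280,190,7),(B,10,210,210,5)):
    for k in range(0,im.shape[1]//s,st): cv2.putText(im,str(u0+k),(k*s,10),0,.35,(255,255,0)); im[::4,k*s]=(255,255,0)
    for k in range(0,im.shape[0]//s,st): cv2.putText(im,str(v0+k),(0,k*s+4),0,.35,(255,255,0)); im[k*s,::4]=(255,255,0)
cv2.imwrite("pics/A.png",A[:,:,::-1]);cv2.imwrite("pics/B.png",B[:,:,::-1])
```

```text
(no output)
```

View pics/A.png

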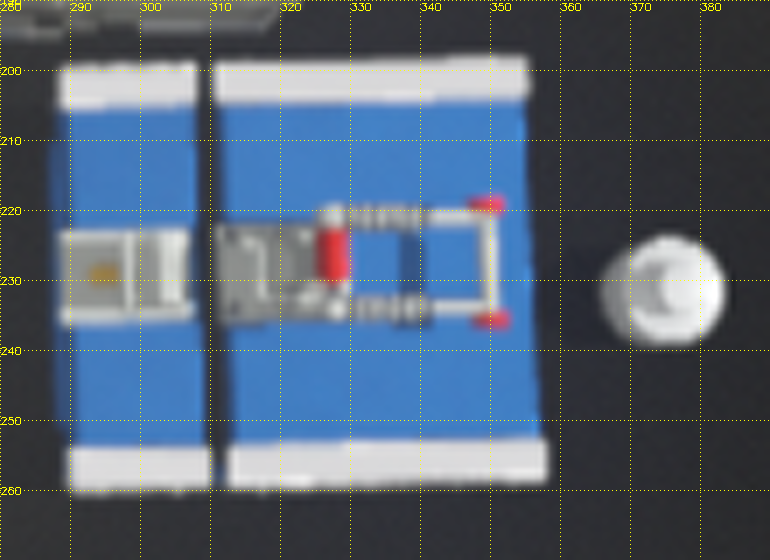

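View pics/B.png

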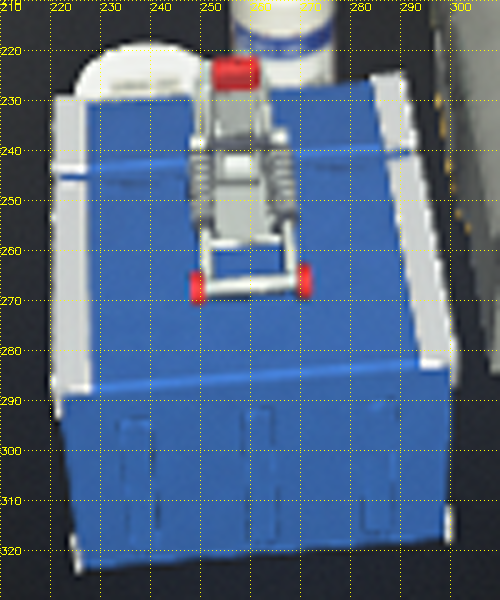

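```bash
cat > p.py <<'E'
from h import *
a=cam("top");b=cam("side")
for n,p in dict(bodyA=(355.2,198.2),bodyB=(358,258.5),lidA=(288.3,199.5),lidB=(289.8,260),seamA=(310,199.3),seamB=(312,259.7)).items(): print(n,onz(a,p,.1).round(4))
for n,p in dict(bodyA=(299,284),bodyB=(221.5,288.5)).items(): print('side',n,onz(b,p,.1).round(4))
for n,p,q in(("btnA",(348.5,219),(270.5,266)),("btnB",(350.5,235.5),(249.5,267.5)),("levertip",(327,227.5),(257,222))): print(n,*tri(a,p,b,q))
for n,p in dict(wallinner=(302.5,227.5),wallouter=(306.5,227.5),farwall=(298,228),kend=(288.5,230)).items(): print(n,onz(a,p,.1245).round(4))
print(robot, [x for x in dir(robot) if x[0]!='_'], robot.tip_extent)
for n,p in dict(tin=(250,246),bottle=(247,219),weight=(375,231)).items(): print(n,onz(a,p,.03).round(3))
E
python3 p.py
```

```text
bodyA [ 0.5238 -0.1534  0.1   ]
bodyB [ 0.3931 -0.158   0.1   ]
lidA [ 0.5183 -0.007   0.1   ]
lidB [ 0.3881 -0.0114  0.1   ]
seamA [ 0.5196 -0.0542  0.1   ]
seamB [ 0.3893 -0.0589  0.1   ]
side bodyA [ 0.5201 -0.1569  0.1   ]
side bodyB [ 0.3968 -0.1581  0.1   ]
btnA [ 0.47599523 -0.1336881   0.12020201] 1.4148707564658968e-05
btnB [ 0.4416864  -0.13705674  0.12253557] 0.0009908266219824816
levertip [ 0.45557885 -0.07971655  0.16798138] 0.002704291291351114
wallinner [ 0.4561 -0.0356  0.1245]
wallouter [ 0.4563 -0.044   0.1245]
farwall [ 0.4549 -0.0262  0.1245]
kend [ 0.4504 -0.0063  0.1245]
<Robot object at 0x7f906a763e00> ['IKError', 'tip_extent'] 0.011
tin [0.418 0.076 0.03 ]
bottle [0.481 0.084 0.03 ]
weight [ 0.458 -0.216  0.03 ]
```

```bash
python3 -m jog '[[[60,17,36,0,0,0,5.5],[60,17,36,0,0,0,5.5],[60,17,36,0,0,0,5.5],[60,17,36,0,0,0,5.5],[60,17,36,0,0,0,5.5],[60,17,36,0,0,0,5.5],[60,17,36,0,0,0,5.5],[60,17,36,0,0,0,5.5],[60,17,36,0,0,0,5.5],[60,17,36,0,0,0,5.5],[60,17,36,0,0,0,5.5],[60,17,36,0,0,0,5.5],[60,17,36,0,0,0,5.5],[60,0,0,0,0,0,0]]]' 30
```

```text
t: 1.7
ee_pos: [0.4581, -0.1215, 0.2426]
eef_rot: [-1.572, -0.005, 0.091]
force: [-0.2, -0.4, 0.0]
width: 0.704
```

```bash
python3 -m jog '[[[60,1,-14,-30,0,0,-3.2],[60,0,0,-40,0,0,0],[60,0,0,-30,0,0,0],[60,0,0,-12,0,0,0],[60,0,0,0,0,0,0]]]'
python3 - <<'E'
from h import *
a=cam("top");b=cam("side")
A=cv2.resize(a["img"][190:270,280:390],(550,400),interpolation=cv2.INTER_CUBIC)
B=cv2.resize(b["img"][180:300,210:310],(500,600),interpolation=cv2.INTER_CUBIC)
im=np.zeros((600,800,3),np.uint8);A=cv2.resize(A,(400,291));im[:291,:400]=A;im[:480,400:]=cv2.resize(B,(400,480));cv2.imwrite("pics/C.png",im[:,:,::-1])
E
```

```text
t: 2.2
ee_pos: [0.4606, -0.1358, 0.1285]
eef_rot: [-1.574, -0.01, 0.035]
force: [0.3, 0.1, -0.3]
width: 0.706
```

View pics/C.png

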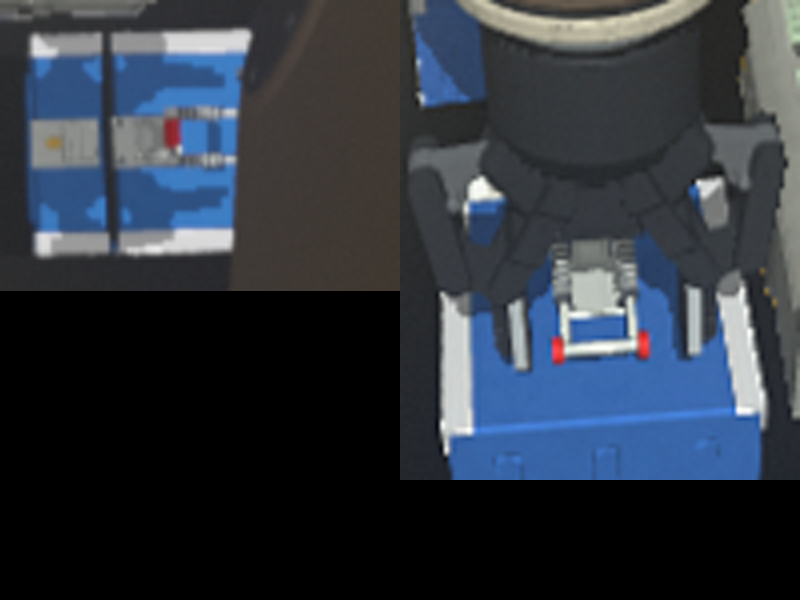

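The fingers straddle the bar: pads at columns 525 and 690 of the crop, buttons at 557 and 643, so the gripper is about 2 mm too far along +x. I'll go down a little and close.

```bash
python3 -m jog '[[[60,-2,0,-6,0,0.5,0],[35,0,0,0,0,0,0],[30,0,0,0,0,0,0],[30,0,0,0,0,0,0],[30,0,0,0,0,0,0]]]' 40
```

```text
t: 2.8
ee_pos: [0.459, -0.1374, 0.1266]
eef_rot: [-1.577, -0.004, 0.035]
force: [-1.9, -1.6, -1.4]
width: 0.437
```

```bash
python3 -m jog '[[[30,0,-2,9,0,0,0],[30,0,-1,9,0,0,0],[30,0,1,9,0,0,0],[30,0,2,9,0,0,0],[30,0,4,8,0,0,0],[30,0,5,8,0,0,0],[30,0,0,0,0,0,0]]]'
python3 - <<'E'
from h import *
a=cam("top");b=cam("side")
B=cv2.resize(b["img"][160:300,210:310],(500,600),interpolation=cv2.INTER_CUBIC)
cv2.imwrite("pics/D.png",B[:,:,::-1])
E
```

```text
t: 3.5
ee_pos: [0.4582, -0.1262, 0.1842]
eef_rot: [-1.575, -0.004, 0.035]
force: [-1.6, 3.2, -8.7]
width: 0.426
```

View pics/D.png

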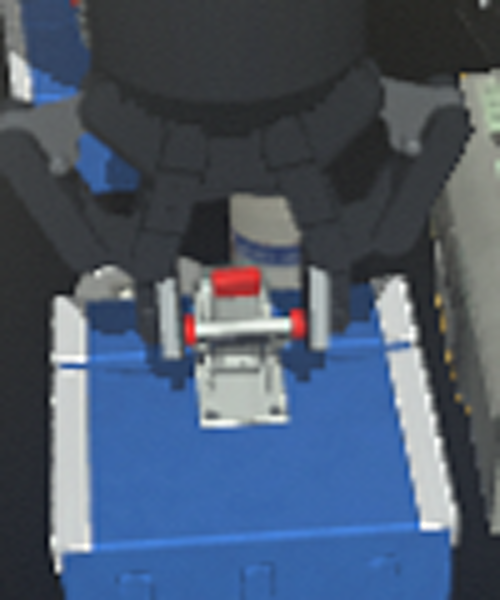

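```bash
python3 -m jog '[[[30,0,12,2,0,0,0],[30,-1,12,4,0,0,0],[30,0,14,2,0,0,0],[30,-1,13,-1,0,0,0],[30,0,13,-5,0,0,0],[30,-1,11,-8,0,0,0],[30,0,9,-11,0,0,0],[30,0,0,0,0,0,0]]]'
```

```text
t: 4.4
ee_pos: [0.4582, -0.0406, 0.1749]
eef_rot: [-1.584, -0.013, 0.035]
force: [-4.6, -3.2, -5.5]
width: 0.432
```

```bash
python3 -m jog '[[[30,-2,7,-8,0,0,0],[30,-2,7,-10,0,0,0],[30,0,2,-6,0,0,0],[30,0,0,0,0,0,0]]]'
python3 - <<'E'
from h import *
a=cam("top");b=cam("side")
B=cv2.resize(b["img"][170:270,210:310],(500,500),interpolation=cv2.INTER_CUBIC)
A=cv2.resize(a["img"][190:270,280:340],(300,400),interpolation=cv2.INTER_CUBIC)
im=np.zeros((500,800,3),np.uint8);im[:400,:300]=A;im[:,300:]=B
cv2.imwrite("pics/E.png",im[:,:,::-1])
for z in(.135,.14,.145): print(z,proj(b,[.454,-.0265,z]))
E
```

```text
t: 4.8
ee_pos: [0.4553, -0.0215, 0.1521]
eef_rot: [-1.584, -0.017, 0.036]
force: [-3.8, -0.3, 3.9]
width: 0.431
0.135 [[254.77287216 217.03856671]]
0.14 [[254.67076964 214.85182867]]
0.145 [[254.56782741 212.64710652]]
```

View pics/E.png

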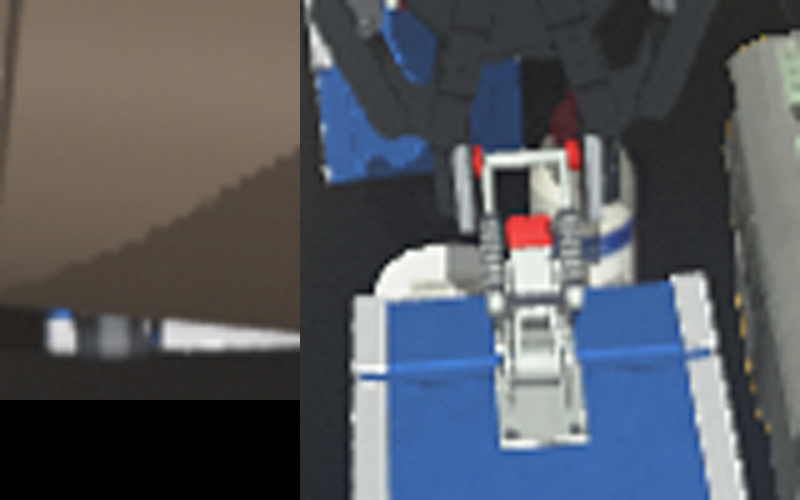

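Run:
```python
from h import *
b=cam("side")
W=lambda cx,z:[.4558-.0355*cx/1e3,-.0853+.999*cx/1e3,z/1e3]
for L in (1.3,1.5,1.7,1.9,2.1,2.3,2.5):
    p=L-.3; pin=(10-22*np.cos(p),118+22*np.sin(p)); tip=(10-50*np.cos(L),118+50*np.sin(L))
    f=lambda ph: proj(b,W(pin[0]+52.5*np.cos(ph),pin[1]+52.5*np.sin(ph)))[0,1]
    ph=min(np.linspace(-.3,2,400),key=lambda q:abs(f(q)-201))
    print(L,'pin v',proj(b,W(*pin))[0].round(1),'tip',proj(b,W(*tip))[0].round(1),'bar',np.round((pin[0]+52.5*np.cos(ph),pin[1]+52.5*np.sin(ph)),1),round(f(ph),1))
```

```text
1.3 pin v [256.8 239.5] tip [256.2 226.6] bar [ 30.6 177.8] 208.0
1.5 pin v [256.6 237. ] tip [255.8 221.9] bar [ 34.2 180. ] 205.6
1.7 pin v [256.4 234.8] tip [255.4 218.1] bar [ 38.2 181.3] 203.5
1.9 pin v [256.2 233. ] tip [255.1 215.5] bar [ 42.6 181.6] 201.7
2.1 pin v [256.1 231.5] tip [254.9 214. ] bar [ 54.3 174.3] 201.0
2.3 pin v [256.  230.5] tip [254.7 213.7] bar [ 37.1 187.3] 201.0
2.5 pin v [255.9 230. ] tip [254.6 214.5] bar [ 39.2 185.7] 201.0
```

```bash
python3 -m jog '[[[30,-1,-4,-2,0,0,0],[30,0,-3,-5,0,0,0],[30,0,-1,-6,0,0,0],[30,0,0,-6,0,0,0],[30,0,0,-6,0,0,0],[30,0,0,0,0,0,0]]]' 60
python3 - <<'E'
from h import *
b=cam("side")
B=cv2.resize(b["img"][170:270,210:310],(500,500),interpolation=cv2.INTER_CUBIC)
cv2.imwrite("pics/F.png",B[:,:,::-1])
for y in(-.03,-.025):print(y,[(z,proj(b,[.454,y,z]).round(1).tolist()) for z in(.13,.14,.15,.16)])
E
```

```text
t: 5.55
ee_pos: [0.4552, -0.0296, 0.1283]
eef_rot: [-1.583, -0.02, 0.034]
force: [-2.4, 2.0, 2.7]
width: 0.432
-0.03 [(0.13, [[254.9, 220.5]]), (0.14, [[254.7, 216.1]]), (0.15, [[254.5, 211.7]]), (0.16, [[254.3, 207.2]])]
-0.025 [(0.13, [[254.9, 218.7]]), (0.14, [[254.6, 214.3]]), (0.15, [[254.4, 209.9]]), (0.16, [[254.2, 205.4]])]
```

View pics/F.png

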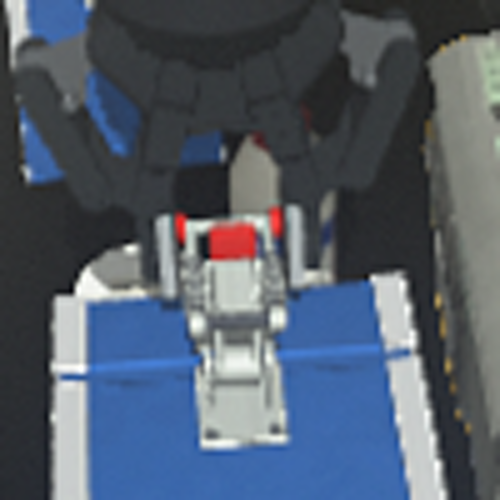

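The bar is at about (229,220) in the crop, or z ≈ 0.144. It has slid to the back of the pads, about 16 mm behind the TCP. I'll lower it to just above the keeper, let it drop, then regrip nearer the tips.

```bash
python3 -m jog '[[[30,-1,0,-6,0,0,0],[30,0,0,-6,0,0,0],[30,0,0,-3,0,0,0],[30,0,0,0,0,0,0]]]'; python3 -m jog '[[[60,0,0,0,0,0,0],[60,0,0,0,0,0,0],[60,0,0,0,0,0,0],[60,0,0,7,0,0,0],[60,0,0,7,0,0,0],[60,0,0,0,0,0,0]]]' 80
python3 - <<'E'
from h import *
b=cam("side")
B=cv2.resize(b["img"][180:270,210:310],(700,630)[:2],interpolation=cv2.INTER_CUBIC)[:600]
cv2.imwrite("pics/G.png",B[:,:,::-1])
for y in(-.035,-.03,-.025):print(y,[(z,proj(b,[.454,y,z]).round(1).tolist()) for z in(.118,.127)])
E
```

```text
t: 6.0
ee_pos: [0.4554, -0.0295, 0.1143]
eef_rot: [-1.583, -0.022, 0.033]
force: [-10.7, 4.9, 29.3]
width: 0.432
t: 6.6
ee_pos: [0.4568, -0.0296, 0.1295]
eef_rot: [-1.584, -0.025, 0.033]
force: [-0.5, -1.1, -0.7]
width: 0.704
-0.035 [(0.118, [[255.2, 227.4]]), (0.127, [[255.1, 223.6]])]
-0.03 [(0.118, [[255.2, 225.6]]), (0.127, [[255.0, 221.8]])]
-0.025 [(0.118, [[255.1, 223.8]]), (0.127, [[254.9, 220.0]])]
```

View pics/G.png

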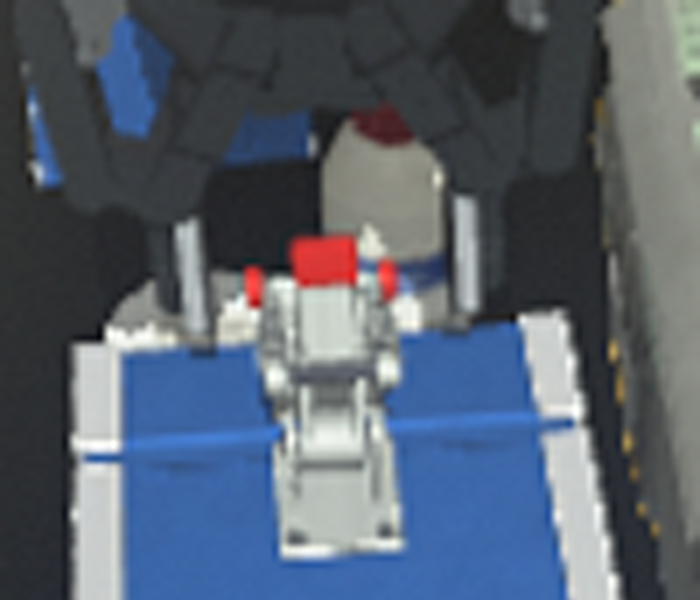

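```bash
python3 -m jog '[[[60,-2,3,0,0,1,0],[30,0,0,0,0,0,0],[30,0,0,0,0,0,0],[30,0,0,0,0,0,0],[30,0,0,0,0,0,0]]]' 80; python3 -m jog '[[[30,0,-2,-1,0,0,0],[30,0,-1,-1,0,0,0],[30,0,0,0,0,0,0]]]'
```

```text
t: 7.15
ee_pos: [0.4546, -0.0262, 0.1296]
eef_rot: [-1.583, -0.006, 0.033]
force: [-1.5, -0.4, 6.8]
width: 0.417
t: 7.45
ee_pos: [0.4548, -0.0277, 0.1296]
eef_rot: [-1.581, -0.007, 0.032]
force: [-4.5, -0.8, 14.5]
width: 0.411
```

```bash
for i in 1 ; do python3 -m jog '[[[30,0,-2,-0.5,0,0,0],[30,0,0,-0.5,0,0,0]]]'; python3 -m jog '[[[30,0,-2,-0.5,0,0,0],[30,0,0,-0.5,0,0,0]]]'; python3 -m jog '[[[30,0,-2,-0.5,0,0,0],[30,0,0,-0.5,0,0,0]]]'; done
```

```text
t: 7.65
ee_pos: [0.4548, -0.0289, 0.1298]
eef_rot: [-1.58, -0.007, 0.032]
force: [-4.3, 1.9, 20.0]
width: 0.417
t: 7.85
ee_pos: [0.4549, -0.03, 0.13]
eef_rot: [-1.579, -0.008, 0.031]
force: [-4.8, 1.9, 20.5]
width: 0.413
t: 8.05
ee_pos: [0.4549, -0.0312, 0.1303]
eef_rot: [-1.578, -0.009, 0.031]
force: [-4.2, 2.1, 21.0]
width: 0.415
```

```bash
python3 -m jog '[[[30,0,-2,0.5,0,0,0],[30,0,0,0,0,0,0]]]'; python3 -m jog '[[[30,0,-2,0,0,0,0],[30,0,0,0,0,0,0]]]'; python3 -m jog '[[[30,0,-2,0,0,0,0],[30,0,0,0,0,0,0]]]';python3 -m jog '[[[30,0,-2,0,0,0,0],[30,0,0,0,0,0,0]]]'
```

```text
t: 8.25
ee_pos: [0.4547, -0.0327, 0.1312]
eef_rot: [-1.578, -0.009, 0.031]
force: [-0.3, -1.8, 0.7]
width: 0.412
t: 8.45
ee_pos: [0.4547, -0.0343, 0.131]
eef_rot: [-1.577, -0.009, 0.031]
force: [-0.6, -1.1, 4.5]
width: 0.415
t: 8.65
ee_pos: [0.4548, -0.0362, 0.1307]
eef_rot: [-1.577, -0.008, 0.031]
force: [0.5, -1.4, -1.1]
width: 0.417
t: 8.85
ee_pos: [0.4548, -0.038, 0.1302]
eef_rot: [-1.577, -0.008, 0.031]
force: [2.3, 0.4, -3.3]
width: 0.412
```

```bash
python3 -m jog '[[[30,0,0,-2,0,0,0],[30,0,0,-2,0,0,0]]]'; python3 -m jog '[[[30,0,0,-2,0,0,0],[30,0,0,-1,0,0,0]]]'
```

```text
t: 9.05
ee_pos: [0.4549, -0.0385, 0.126]
eef_rot: [-1.577, -0.008, 0.031]
force: [0.2, -4.3, 1.5]
width: 0.415
t: 9.25
ee_pos: [0.455, -0.0391, 0.1228]
eef_rot: [-1.578, -0.008, 0.031]
force: [-1.4, -4.7, 2.9]
width: 0.417
```

```bash
python3 -m jog '[[[30,0,0.5,-2,0,0,0],[30,0,0,-1,0,0,0],[30,0,0,0,0,0,0]]]'; python3 -m jog '[[[30,0,0.5,-2,0,0,0],[30,0,0,-1,0,0,0],[30,0,0,0,0,0,0]]]'
python3 - <<'E'
from h import *
b=cam("side")
B=cv2.resize(b["img"][180:270,210:310],(700,630)[:2],interpolation=cv2.INTER_CUBIC)[:600]
cv2.imwrite("pics/H.png",B[:,:,::-1])
for y in(-.041,-.035,-.03):print(y,[(z,proj(b,[.454,y,z]).round(1).tolist()) for z in(.112,.118,.127)])
E
```

```text
t: 9.55
ee_pos: [0.4551, -0.0387, 0.1216]
eef_rot: [-1.578, -0.009, 0.031]
force: [-4.3, -1.3, 14.6]
width: 0.414
t: 9.85
ee_pos: [0.455, -0.0379, 0.1215]
eef_rot: [-1.578, -0.011, 0.031]
force: [-4.3, -4.1, 10.7]
width: 0.415
-0.041 [(0.112, [[255.4, 232.2]]), (0.118, [[255.3, 229.7]]), (0.127, [[255.1, 225.8]])]
-0.035 [(0.112, [[255.4, 230.0]]), (0.118, [[255.2, 227.4]]), (0.127, [[255.1, 223.6]])]
-0.03 [(0.112, [[255.3, 228.1]]), (0.118, [[255.2, 225.6]]), (0.127, [[255.0, 221.8]])]
```

View pics/H.png

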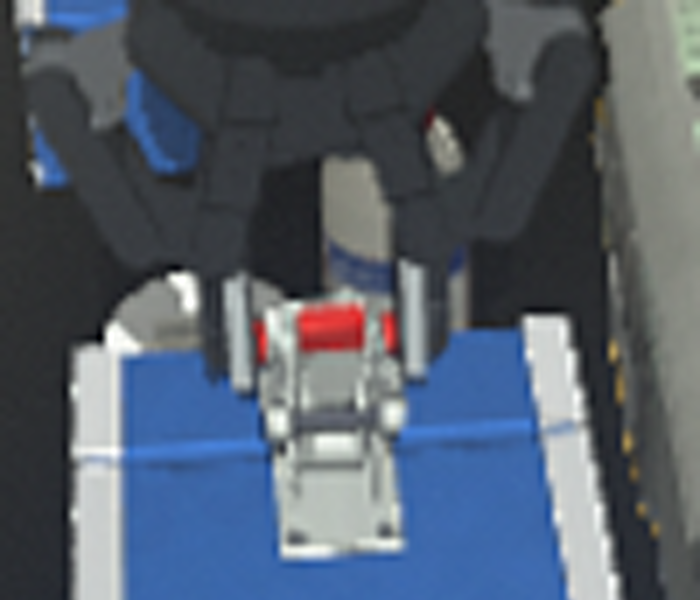

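The buttons are at about (325,335), which gives z ≈ 0.12, so the bar is on the trough floor. The lever is still open at about 1.3 rad and the lid is nearly shut. I'll draw the bar a little towards the pull wall, release and go up.

```bash
python3 -m jog '[[[30,0,-2,0,0,0,0],[30,0,-2,0,0,0,0],[30,0,0,0,0,0,0]]]';python3 -m jog '[[[60,0,0,0,0,0,0],[60,0,0,0,0,0,0],[60,0,0,0,0,0,0],[60,0,0,20,0,0,0],[60,0,0,40,0,0,0],[0,0,0,30,0,0,0],[0,0,0,0,0,0,0],[0,0,0,0,0,0,0],[0,0,0,0,0,0,0]]]'
python3 - <<'E'
from h import *
b=cam("side")
B=cv2.resize(b["img"][180:270,210:310],(600,540)[:2],interpolation=cv2.INTER_CUBIC)
cv2.imwrite("pics/I.png",B[:,:,::-1])
E
```

```text
t: 10.2
ee_pos: [0.455, -0.0417, 0.1222]
eef_rot: [-1.578, -0.012, 0.031]
force: [-0.2, -2.1, 2.1]
width: 0.415
t: 11.1
ee_pos: [0.4532, -0.0409, 0.2132]
eef_rot: [-1.577, -0.007, 0.031]
force: [-0.9, 0.2, -0.0]
width: 0.022
```

View pics/I.png

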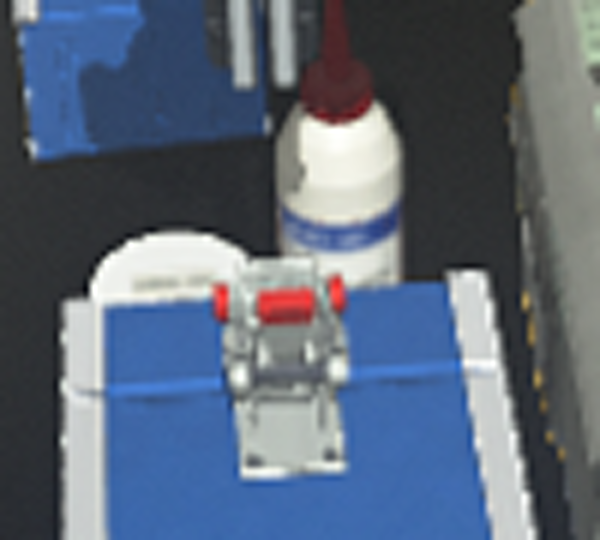

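```bash
python3 -m jog '[[[0,1,-5,-20,0,0,0],[0,1,-6,-20,0,0,0],[0,0,-8,-3,0,0,0],[0,0,0,0,0,0,0]]]'; python3 -m jog '[[[0,0,-6,0,0,0,0],[0,0,-6,0,0,0,0],[0,0,-6,-1,0,0,0],[0,0,0,0,0,0,0]]]'
```

```text
t: 11.55
ee_pos: [0.4533, -0.0601, 0.166]
eef_rot: [-1.576, -0.002, 0.031]
force: [-0.3, -0.8, 0.5]
width: 0.001
t: 11.95
ee_pos: [0.4537, -0.0797, 0.1662]
eef_rot: [-1.576, -0.003, 0.031]
force: [0.2, 0.2, 0.1]
width: 0.002
```

```bash
python3 -m jog '[[[0,0,-4,-1,0,0,0],[0,0,-4,-1,0,0,0],[0,0,-4,-2,0,0,0]]]'; python3 -m jog '[[[0,0,-4,-2,0,0,0],[0,0,-4,-3,0,0,0]]]'; python3 -m jog '[[[0,0,-3,-4,0,0,0],[0,0,-2,-4,0,0,0]]]'
```

```text
t: 12.25
ee_pos: [0.454, -0.0922, 0.1627]
eef_rot: [-1.576, -0.004, 0.031]
force: [0.6, 1.8, 0.4]
width: 0.001
t: 12.45
ee_pos: [0.454, -0.1008, 0.1574]
eef_rot: [-1.576, -0.004, 0.031]
force: [0.3, 1.5, 0.8]
width: 0.003
t: 12.65
ee_pos: [0.4542, -0.1067, 0.1488]
eef_rot: [-1.576, -0.005, 0.031]
force: [0.0, 1.3, 1.1]
width: 0.002
```

```bash
python3 -m jog '[[[0,0,-1,-5,0,0,0],[0,0,-1,-4,0,0,0]]]'; python3 -m jog '[[[0,0,0,-4,0,0,0],[0,0,0,-4,0,0,0]]]';python3 -m jog '[[[0,0,0,-3,0,0,0],[0,0,0,-2,0,0,0]]]'
```

```text
t: 12.85
ee_pos: [0.4543, -0.1093, 0.1389]
eef_rot: [-1.576, -0.005, 0.031]
force: [0.1, -0.1, 1.1]
width: 0.001
t: 13.05
ee_pos: [0.4548, -0.1096, 0.1307]
eef_rot: [-1.577, -0.006, 0.031]
force: [-8.6, 3.4, 59.5]
width: -0.0
t: 13.25
ee_pos: [0.4553, -0.1097, 0.1296]
eef_rot: [-1.578, -0.008, 0.031]
force: [-23.7, 5.4, 89.2]
width: 0.002
```

```bash
python3 -m jog '[[[0,0,0,5,0,0,0],[0,0,0,30,0,0,0],[0,0,0,40,0,0,0],[0,0,-40,40,0,0,0],[0,0,-40,30,0,0,0],[0,0,0,0,0,0,0]]]'
python3 - <<'E'
from h import *
a=cam("top");b=cam("side")
A=cv2.resize(a["img"][190:270,280:365],(425,400),interpolation=cv2.INTER_CUBIC)
B=cv2.resize(b["img"][205:290,220:295],(375,425),interpolation=cv2.INTER_CUBIC)
im=np.zeros((425,800,3),np.uint8);im[:400,:425]=A;im[:,425:]=B
cv2.imwrite("pics/J.png",im[:,:,::-1])
E
```

```text
t: 13.85
ee_pos: [0.4538, -0.1859, 0.2761]
eef_rot: [-1.579, -0.006, 0.036]
force: [-0.1, -0.2, -0.0]
width: -0.002
```

View pics/J.png

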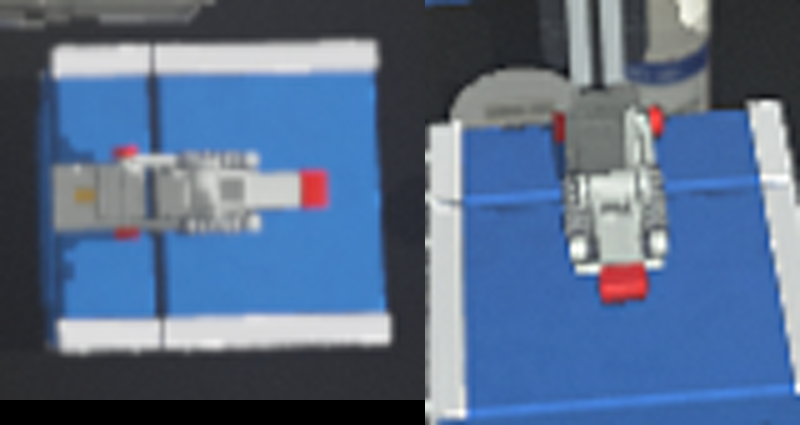

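Run:
```python
from h import *
a=cam("top");b=cam("side")
def W2c(X):
    e=np.array([-.0355,.999]);d=X[:2]-np.array([.4558,-.0853]);return np.round([1e3*d@e,1e3*(d@np.array([-.999,-.0355])),1e3*X[2]],1)
def red(d,box):
    u0,v0,u1,v1=box;im=d["img"][v0:v1,u0:u1].astype(int);m=((im[...,0]>120)&(im[...,0]>1.7*im[...,1])&(im[...,0]>1.7*im[...,2])).astype(np.uint8)
    n,_,s,c=cv2.connectedComponentsWithStats(m);return[(c[i]+[u0,v0]).round(1).tolist()+[int(s[i,4])] for i in range(1,n)]
print(red(a,(280,190,365,270)));print(red(b,(215,200,300,290)))
ra=sorted(red(a,(280,190,365,270)),key=lambda r:r[0]);rb=sorted(red(b,(215,222,300,290)),key=lambda r:r[1])
for p,q in((ra[0],),(ra[1],)) if 0 else []: pass
for p in ((305,220.4),(305.2,236.4)):
  for q in ((246.8,230),(266.2,229)):
    x,e=tri(a,p,b,q); print(W2c(x),e.round(4))
for p in((310.2,199),(313,199),(312,259.5),(288.5,200),(290,260),(308.6,225),(303.5,230)):print(p,W2c(onz(a,p,.1)),W2c(onz(a,p,.1245)))
```

```text
[[305.0, 220.0, 3], [342.1, 227.4, 29], [305.0, 236.0, 3]]
[[265.8, 228.3, 13], [246.7, 230.2, 6], [259.1, 261.0, 61]]
[ 42.8  -0.8 122.1] 0.0229
[ 43.3 -18.2 118.6] 0.0011
[ 43.9  15.8 118.9] 0.0008
[ 43.4  -1.4 118.1] 0.025
(310.2, 199) [ 28.3 -65.5 100. ] [ 31.5 -62.  124.5]
(313, 199) [ 22.2 -65.4 100. ] [ 25.6 -61.9 124.5]
(312, 259.5) [ 28.7  65.  100. ] [ 31.9  64.8 124.5]
(288.5, 200) [ 75.6 -64.1 100. ] [ 77.4 -60.7 124.5]
(290, 260) [ 75.9  65.  100. ] [ 77.7  64.7 124.5]
(308.6, 225) [ 33.6  -8.9 100. ] [ 36.7  -7.1 124.5]
(303.5, 230) [ 45.    1.6 100. ] [ 47.7   3.2 124.5]
```

Top view: the lever lies flat with its tip at (342,227). The buttons are at (305,220) and (305,236), which puts the bar at case x 43.6 mm, z 118.7 mm, under the curl. The lid's end is at case x ≈ 71 mm, so it is shut. Closing took little force, so I'll test the clamping: grip the bar, pull it gently towards the lid and read the force.

```bash
python3 -m jog '[[[60,0,40,0,0,0,0],[60,0,45,0,0,0,0],[60,0,40,0,0,0,0],[60,0,18,-20,0,0,0],[60,0,0,-40,0,0,0],[60,0,0,-40,0,0,0],[60,0,0,-20,0,0,0],[60,0,0,0,0,0,0]]]'
```

```text
t: 14.85
ee_pos: [0.4437, -0.0248, 0.1402]
eef_rot: [-1.57, 0.013, 0.046]
force: [0.5, 0.4, 0.1]
width: 0.702
```

```bash
python3 -m jog '[[[60,5,-8,0,0,-1,-0.6],[60,5,-7,-5,0,0,0],[60,1,-2,-6,0,0,0],[60,0,0,0,0,0,0]]]'
```

```text
t: 15.25
ee_pos: [0.4561, -0.0427, 0.1299]
eef_rot: [-1.571, -0.006, 0.036]
force: [0.4, 0.4, -0.1]
width: 0.704
```

Run:
```python
from h import *
s=read_state();print(s["ee_pos"],s["force"])
```

```text
[ 0.45610377 -0.04267798  0.12985102] [ 0.37320969  0.42792423 -0.149179  ]
```

```bash
python3 -m jog '[[[60,-1.5,0,-7,0,0,0],[60,0,0,0,0,0,0],[30,0,0,0,0,0,0],[30,0,0,0,0,0,0],[30,0,0,0,0,0,0]]]' 30; python3 -m jog '[[[30,0,1,0,0,0,0],[30,0,1,0,0,0,0]]]';python3 -m jog '[[[30,0,1,0,0,0,0],[30,0,1,0,0,0,0]]]'
```

```text
t: 15.75
ee_pos: [0.455, -0.0431, 0.1232]
eef_rot: [-1.571, -0.008, 0.035]
force: [1.0, -0.8, -3.5]
width: 0.44
t: 15.95
ee_pos: [0.455, -0.0416, 0.1234]
eef_rot: [-1.572, -0.008, 0.035]
force: [-1.7, -7.8, -1.6]
width: 0.44
t: 16.15
ee_pos: [0.455, -0.0402, 0.1235]
eef_rot: [-1.573, -0.008, 0.036]
force: [-1.1, -8.2, -1.6]
width: 0.437
```

The bar pulls back with 7.8 to 8.2 N at about 0.4 N/mm, which matches the bail springs (6 N to start). So the latch is tensioned. I'll let it back against the wall, release, retreat and check.

```bash
python3 -m jog '[[[30,0,-1.5,0,0,0,0],[30,0,-1.5,0,0,0,0],[30,0,-0.5,0,0,0,0],[60,0,0,0,0,0,0],[60,0,0,0,0,0,0],[60,0,0,0,0,0,0],[60,0,0,0,0,0,0],[60,0,0,20,0,0,0],[60,0,0,40,0,0,0],[60,0,0,40,0,0,0],[60,0,0,40,0,0,0],[60,0,-45,0,0,0,0],[60,5,-45,0,0,0,0],[60,5,-45,0,0,0,0],[60,0,0,0,0,0,0],[60,0,0,0,0,0,0]]]'
python3 - <<'E'
from h import *
a=cam("top");b=cam("side")
def red(d,box):
    u0,v0,u1,v1=box;im=d["img"][v0:v1,u0:u1].astype(int);m=((im[...,0]>120)&(im[...,0]>1.7*im[...,1])&(im[...,0]>1.7*im[...,2])).astype(np.uint8)
    n,_,s,c=cv2.connectedComponentsWithStats(m);return[(c[i]+[u0,v0]).round(1).tolist()+[int(s[i,4])] for i in range(1,n)]
print(red(a,(280,190,365,270)));print(red(b,(215,200,300,290)))
g=a["img"][[205,255],284:316].sum(2)//3;print(g.tolist())
for n,(x,y) in dict(tin=(250,246),bottle=(247,219),weight=(375,231)).items(): print(n,a["img"][y,x])
E
```

```text
t: 17.75
ee_pos: [0.4643, -0.1825, 0.2714]
eef_rot: [-1.576, -0.011, 0.04]
force: [-0.0, 0.6, -0.7]
width: 0.704
[[304.5, 220.0, 4], [342.1, 227.4, 29], [305.5, 236.0, 4]]
[[246.5, 229.5, 12], [265.5, 228.3, 11], [259.1, 261.0, 61]]
[[48, 49, 50, 60, 87, 80, 109, 163, 167, 167, 167, 165, 165, 167, 166, 165, 164, 162, 160, 153, 152, 152, 150, 148, 142, 114, 77, 107, 132, 140, 140, 139], [41, 40, 40, 41, 44, 60, 74, 110, 174, 206, 219, 220, 221, 221, 221, 220, 221, 221, 221, 221, 220, 219, 219, 219, 219, 219, 220, 219, 161, 219, 217, 217]]
tin [143 142 136]
bottle [83 45 53]
weight [224 225 226]
```

```bash
python3 -c "
from bench import ticket; print(ticket.finish_job())"
```

```text
the job is handed in; nothing more can be done
None
```

The latch is snapped shut and the job is handed in at about 18 s of robot time; no verdict came back.

**What I did**
- I pinched the crossbar across its buttons and carried it over to the keeper. It slid back in the pads on the way, so I set it down on the keeper wall and regripped it.
- I then slid it towards the body until it dropped about 9 mm onto the trough floor, with the lever still open at about 1.1 to 1.3 rad.
- I pushed the lever down past dead centre to its stop with the closed fingers. That pressed on the stop with up to about 89 N at the wrist, more than was needed but under the 120 N limit.

**Last checks**
- **Lever:** it lies flat, and its red tip was in the same place after I retreated.
- **Lid:** its end measures about 71 mm in case x, which is the shut position.
- **Crossbar:** it sits at case x ≈ 43.6 mm, z ≈ 118.7 mm, under the curl. After the final release the buttons had moved by no more than about 1 px.
- **Clamping:** closing took only 1 to 2 N, so I pulled the bar gently towards the lid as a test. It pulled back with about 8 N at about 0.4 N/mm, matching the bail springs.
- **Bystanders:** I never touched the bottle, tin or weight. The last pictures showed the bottle and tin in place, but I did not measure their positions again.

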